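Flip the sample's status paddle

ROBOT

A 7-joint arm with a two-finger parallel gripper is mounted at the origin on a cart in front of the work surface, level with it; the furniture and walls round the work are solid. World frame = base frame: x ahead of the robot, y to its left, z up, the work surface at z = 0. Lengths are in m, angles in rad, forces in N, time in s.
With the tool pointing down it reaches from about 0.4 to 0.85 m from the base axis. Payload 10.4 kg.
Tool frame: the origin (TCP) lies between the finger pads; the fingertips stand 17 mm ahead of it and the grasp point (between the pads) lies 2 mm behind it; x points along the fingers, z is the direction in which the jaws open and shut, and the axes are right-handed (so a half turn about x gives the same grasp; the last joint's range is limited). The gripper opens to 87 mm and grips with 3 to 60 N. Pads are 19 mm wide; open, the fingers measure 117 mm over their backs; the gripper's body (75 mm by 190 mm) begins 51 mm behind the grasp point.
Start: joints at [1.122, 0.332, -0.065, 1.46, 0.022, 1.35, -0.088], TCP at [0.258, -0.569, 0.209] pointing down, gripper open.
Joint ranges: [-2.6, 2.6], [-0.5, 2.12], [-1.47, 1.34], [0.16, 2.42], [-1.27, 4.41], [0.06, 2.06], [-2.6, 2.6]. Speed limits (rad/s): [2.22, 2.22, 2.79, 2.79, 3.14, 3.14, 3.14].

INTERFACE

Orientations are given as a 3x3 rotation matrix whose columns are the frame's x, y, z axes.
In Python, from bench import bot, imaging, finish_job gives the robot as it stands.
- The arm moves only by the tool drive_tool, never from a script. Its argument "commands" is a list of rows, each a list of 3 entries, a list of its own where there are three numbers: the finger opening in mm, from 0 to 87, then the shift along the tool's x, y, z in mm, then the turn, a rotation vector about the tool's x, y, z in rad. A call has 1 to 8 rows; each row is the pose to reach, as a shift and turn from the pose commanded when the call began, along the tool's axes at that moment; what a row does not reach only later rows make up. A row lasts 1/12 s, in which the tool goes at most 41.7 mm and 7.16 degrees, less where a joint would pass 70% of its speed; a pose out of reach is approached as far as the arm can. A call with a gripper value outside its range is refused whole. The fingers move at their own pace and stop on an object; "squeeze" is the grip in N (left out, the last holds). Time passes only in rows, so rows that repeat a pose let the fingers close. It gives the time, the measured TCP pose, the force and the opening at its end, in the units of the state.
- bot.state(): the state, without advancing time (a new reading comes with each control period).
- imaging.grab_frame(name): name is "scene" or "top"; returns a dict with "image" (420x560x3 uint8, red, green, blue), "fx", "fy", "cx", "cy" (pixels), "eye" and "attitude" of the camera in the world. Camera axes: x right, y up, looking along -z (the intrinsics and any distortion apply to the point x, -y, -z); pixel columns grow to the right and rows downward; lengths in m; the calibration is good to about 2 mm. A picture is of the moment at which its call begins. There is no depth.
- finish_job(): hands the job in, once; it reports no verdict.
The state is a dict: "t": time; "qpos": joint angles; "qvel": joint speeds; "joint_efforts": joint torques, N m; "eef_pos": TCP position; "ee_rot": TCP orientation; "ft_force": force on the tool from outside, world axes, zero at the start; "moment": the same for the moment, N m; "gripper_width": finger opening in m.
Only numpy, scipy, OpenCV 4.12 (cv2) and the standard library are available. Lean on these libraries where they do the work, as an engineer would, in place of code of your own. Each camera call takes 0.05 s, during which the arm holds its last target.

TASK

The sample in the screw-capped jar has been tested: flip the status paddle in front of the jar right over its hinge, from the front to the rear, until it lies flat with its other face (the single disc) up. Only push it gently with the fingertips or the outside of the fingers, without pinching it (pressing down its short tail tips the blade up), and leave the other paddle, the jar and the weighing boat as they are.

Things in the scene. Friction and masses are not known exactly. Their poses are not given: they have to be found in the camera images.
- status_board: fixed grey board, plate 265 x 270 x 12 mm. Origin on the bench midway between the two hinges (at y = +65 and -65 mm); x to the rear where the samples stand, y left, z up. Plate x = -100 to +165 mm. Rest pins under each level blade at x = -57 and +57 mm, 12 mm across, tops 51.5 mm above the bench. Press board and paddles with less than 30 N.
- left_hinge (a point): point on the left paddle's hinge axis (along the board's y), midway across the paddle, 55 mm above the bench; does not move. The hinge barrel is 12 mm thick. Two posts, 8 mm thick (y) and 18 mm deep (x), stand 36 mm either side along y and rise 9 mm above the axis.
- right_hinge (a point): point on the right paddle's hinge axis (along the board's y), midway across the paddle, 55 mm above the bench; does not move. The hinge barrel is 12 mm thick. Two posts, 8 mm thick (y) and 18 mm deep (x), stand 36 mm either side along y and rise 9 mm above the axis.
- paddle_left (a joint): angle of the left paddle about the board's +y: 0 = blade level, pointing to the front (-x), two-bar face up; 1.57 = blade straight up; 3.14 (stop) = blade level, pointing to the rear (+x), disc face up. Starts at 0 to 0.2. Stiff hinge: stays at any angle it is left; turning takes about 0.05 N m (2 N on the tail, 1 N near the blade's end).
- paddle_right (a joint): angle of the right paddle about the board's +y: 0 = blade level, pointing to the front (-x), two-bar face up; 1.57 = blade straight up; 3.14 (stop) = blade level, pointing to the rear (+x), disc face up. Starts at 0 to 0.2. Stiff hinge: stays at any angle it is left; turning takes about 0.05 N m (2 N on the tail, 1 N near the blade's end).
- left_blade_end (a point): end of the left blade, mid-thickness, moving with it. The paddle is a flat white plate 5 mm thick centred on the hinge axis: blade 70 mm long from the axis, 56 mm wide, half-round end; opposite and in line with it a tail 42 mm long, 36 mm wide. Pressing the tail down lifts the blade like a see-saw; the tail clears the base plate to about 50 degrees down.
- right_blade_end (a point): end of the right blade, mid-thickness, moving with it. The paddle is a flat white plate 5 mm thick centred on the hinge axis: blade 70 mm long from the axis, 56 mm wide, half-round end; opposite and in line with it a tail 42 mm long, 36 mm wide. Pressing the tail down lifts the blade like a see-saw; the tail clears the base plate to about 50 degrees down.
- left_place (a point): the left sample place, top of the base plate 135 mm behind the left hinge: what stands here belongs to the left paddle
- right_place (a point): the right sample place, top of the base plate 135 mm behind the right hinge: what stands here belongs to the right paddle
- jar: round screw-capped sample jar, dark contents, white cap, 50 mm across and 78 mm tall, standing loose at one of the two places (within 10 mm of its middle); origin at the centre of its underside, z up
- boat: shallow white weighing boat, 25 x 91 x 10 mm, lying loose at the other place; origin at the centre of its underside, z up
Mind the look-alikes: they are no part of the job. What is shaped like the jar but purple is not meant.

How it is judged:
At the end, for the whole second after the job is handed in: The paddle in front of the jar lies flat to the rear with the disc face up (joint above 2.99 rad, within about 9 degrees of the stop) and is at rest; the other paddle is still at the front (below 0.3 rad); jar and boat stand within 15 mm of where they were, the jar upright (((horizontal distance between jar and left_place below 0.05 m and value of joint paddle_left above 2.99 rad and value of joint paddle_right below 0.3 rad and velocity of joint paddle_left between -0.05 and 0.05 rad/s) or (horizontal distance between jar and right_place below 0.05 m and value of joint paddle_right above 2.99 rad and value of joint paddle_left below 0.3 rad and velocity of joint paddle_right between -0.05 and 0.05 rad/s)) and angle between jar's own z axis and vertical below 0.1 rad and distance of each of jar, boat from where it was at the start of the episode below 0.015 m); the robot touches nothing.
It fails at once if the other paddle is moved (its blade's end by more than 12 mm) ((horizontal distance between jar and left_place below 0.05 m and distance of right_blade_end from where it was at the start of the episode above 0.012 m) or (horizontal distance between jar and right_place below 0.05 m and distance of left_blade_end from where it was at the start of the episode above 0.012 m)).
It fails at once if the jar or the boat is lifted, carried or pushed more than 15 mm (distance of any of jar, boat from where it was at the start of the episode above 0.015 m).
It fails at once if the fingers pinch or press the board or a paddle with more than 30 N (contact force between the fingers and status_board above 30 N).
It also fails if it takes over 42 s, if anything falls off the work surface, if the arm or the gripper's body presses on something with over 40 N, if the wrist force passes 120 N, or if a joint passes its speed limit or range.

## Working session

There is one attempt and no reset: what is moved stays moved. The work goes in short steps, Python scripts to look and compute and a tool call to move; the robot and the scene stay as the last step left them, time stands still between calls to the robot, and variables do not carry over. Pictures are saved under pics/ and viewed, and the job is handed in when it is done.

Besides the shell and the picture viewer there is one more tool, called after "Emit:" as name(argument=value, ...) on one line, values as JSON. drive_tool: Moves the arm, as the interface text tells. Its arguments: {"type":"object","properties":{"commands":{"type":"array"},"squeeze":{"type":"number"}},"required":["commands"]}

```bash
ls; mkdir -p pics
python3 - <<'E'
from bench import bot, imaging
import cv2,pickle
for n in("scene","top"):
    f=imaging.grab_frame(n); cv2.imwrite(f"pics/{n}0.png",f["image"][:,:,::-1]); pickle.dump(f,open(f"{n}0.pkl","wb"))
    print({k:v for k,v in f.items() if k!="image"})
s=bot.state(); print(s)
E
```

```text
pics
{'fx': 500.5653128010961, 'fy': 500.5653128010961, 'cx': 281.37980099229, 'cy': 212.9137757028255, 'eye': array([-0.11557971,  0.57276353,  0.72098429]), 'attitude': array([[-0.58998455,  0.47821527, -0.65056006],
       [-0.80741053, -0.34689683,  0.47723247],
       [ 0.00254263,  0.80682882,  0.59077981]])}
{'fx': 408.64639577907394, 'fy': 408.64639577907394, 'cx': 275.829791831292, 'cy': 207.7785041508335, 'eye': array([0.49709528, 0.04959514, 1.05038626]), 'attitude': array([[ 0.01076898,  0.9967919 , -0.07930908],
       [-0.99992562,  0.01118898,  0.00485324],
       [ 0.00572506,  0.07925092,  0.99683826]])}
{'t': 0.1, 'qpos': array([ 1.12242691,  0.33280074, -0.06469759,  1.46082368,  0.02156538,
        1.34988858, -0.08850555]), 'qvel': array([-6.80623893e-05, -8.73873886e-04, -1.45630359e-04, -1.07779260e-03,
       -6.00517632e-04,  1.49901205e-03, -1.79796480e-04]), 'joint_efforts': array([ 9.52447335e-04, -6.24545860e+01,  2.42391892e-02, -3.90711951e+01,
       -6.13250420e-02,  3.67467140e-02,  6.33030345e-05]), 'eef_pos': array([ 0.25800278, -0.56888262,  0.20805451]), 'ee_rot': array([[-5.25797387e-04,  9.10719942e-01,  4.13024103e-01],
       [ 1.10858209e-03,  4.13024437e-01, -9.10719268e-01],
       [-9.99999247e-01, -2.09826865e-05, -1.22677499e-03]]), 'ft_force': array([-1.24661225,  0.02357306,  1.12605481]), 'moment': array([-0.00966041, -0.05329822,  0.07750401]), 'gripper_width': 0.08710462239401955}
```

View pics/scene0.png

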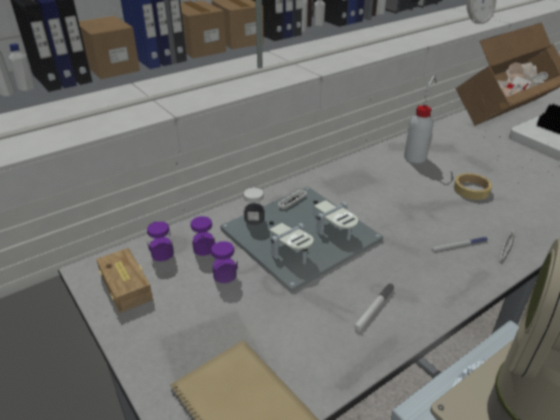

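View pics/top0.png

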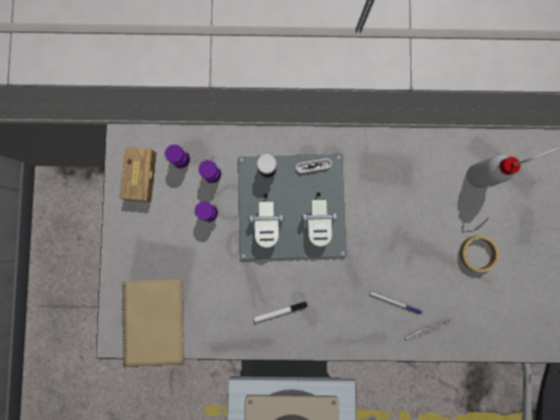

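Run:
```python
import cv2
a=cv2.imread("pics/top0.png"); c=a[60:260,180:420]; cv2.imwrite("pics/top0c.png",cv2.resize(c,None,fx=3,fy=3,interpolation=cv2.INTER_CUBIC))
a=cv2.imread("pics/scene0.png"); c=a[60:330,150:470]; cv2.imwrite("pics/scene0c.png",cv2.resize(c,None,fx=2.2,fy=2.2,interpolation=cv2.INTER_CUBIC))
```

```text
(no output)
```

The jar stands behind the left paddle (top view about (267,163)) and the boat is behind the right one at (313,166). The board corners are at about (240,157), (342,154), (345,259) and (240,261).

View pics/top0c.png

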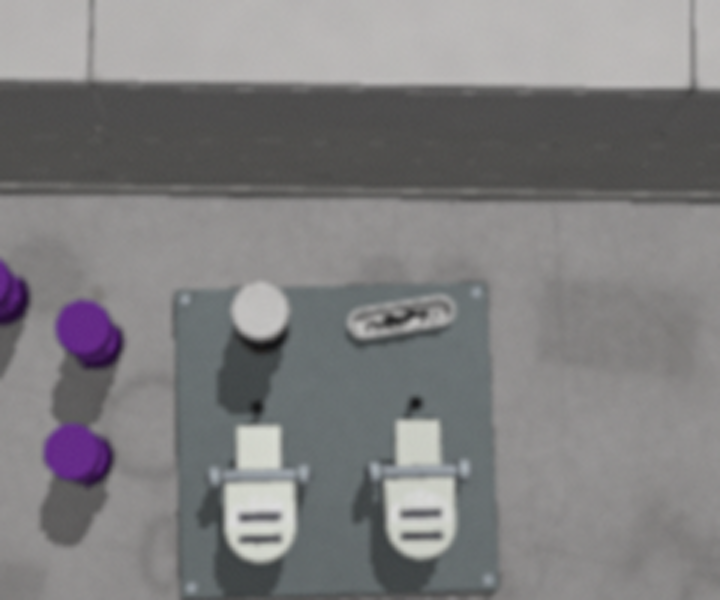

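View pics/scene0c.png

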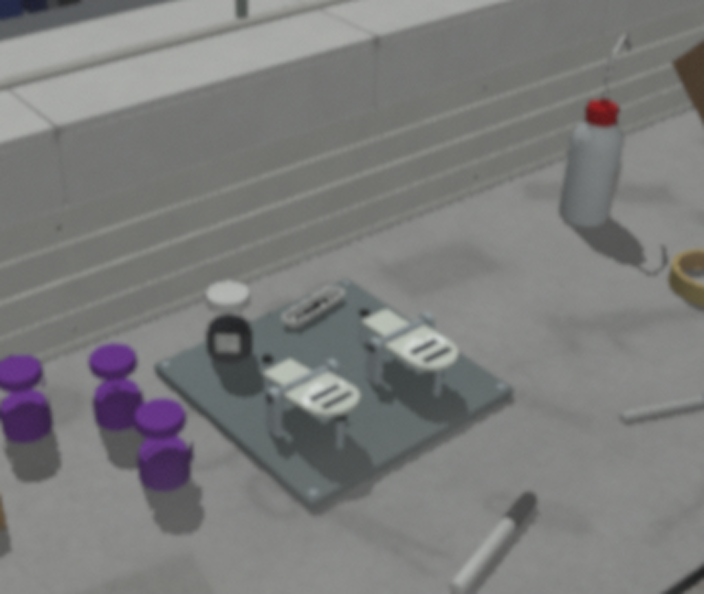

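```bash
cat > h.py <<'E'
import numpy as np,pickle
def load(n): return pickle.load(open(n+".pkl","rb"))
def proj(f,P):
    c=(np.atleast_2d(P)-f["eye"])@f["attitude"]
    return np.c_[f["cx"]+f["fx"]*c[:,0]/-c[:,2], f["cy"]-f["fy"]*c[:,1]/-c[:,2]]
def ray(f,px,z):
    d=f["attitude"]@np.array([(px[0]-f["cx"])/f["fx"],-(px[1]-f["cy"])/f["fy"],-1]); return f["eye"]+d*(z-f["eye"][2])/d[2]
def board(p,B):
    B=np.atleast_2d(B);c,s=np.cos(p[2]),np.sin(p[2]); return np.c_[p[0]+c*B[:,0]-s*B[:,1],p[1]+s*B[:,0]+c*B[:,1],B[:,2]]
E
cat > fit.py <<'E'
from h import *
from scipy.optimize import least_squares
t,s=load("top0"),load("scene0")
cor=np.array([[165,135,12],[165,-135,12],[-100,-135,12],[-100,135,12]])/1e3
posts=np.array([[0,101,64],[0,29,64],[0,-29,64],[0,-101,64]])/1e3
tp=np.array([[175,292],[488,282],[497,591],[182,597],[215,477],[303,473],[375,470],[463,467]])/3+[180,60]
sp=np.array([[157,367],[347,282],[513,390],[315,503]])/2.2+[150,60]
B=np.r_[cor,posts]
f=lambda p:np.r_[proj(t,board(p,B))-tp,proj(s,board(p,cor))-sp].ravel()
r=least_squares(f,[0.5,0,0],loss="soft_l1"); print(r.x); print(f(r.x).reshape(-1,2).round(1))
np.save("bp.npy",r.x)
E
python3 fit.py
python3 - <<'E'
import sys; sys.path.insert(0,'.')
from h import *
p=np.load("bp.npy");t=load("top0")
def inv(w): 
    c,s=np.cos(p[2]),np.sin(p[2]);d=w[:2]-p[:2]; return np.array([c*d[0]+s*d[1],-s*d[0]+c*d[1]])*1e3
for n,q,z in (("cap",(261,312),.09),("tailend",(259,426),.058),("bladeend L",(260,563),.058),("bladeend R",(421,559),.058),("boat",(402,318),.02)):
    w=ray(t,np.array(q)/3+[180,60],z);print(n,w,inv(w))
E
```

```text
[0.55165655 0.00256587 0.03980229]
[[-0.6 -0.9]
 [-0.2 -0.4]
 [ 1.2 -0.1]
 [-0.7  1.1]
 [-0.3  0. ]
 [ 0.2  0.5]
 [ 0.2  0.8]
 [ 0.6  1. ]
 [-1.8 -1.9]
 [-0.1 -2.6]
 [ 1.4 -1.2]
 [-1.1  0.3]]
cap [0.67767757 0.06703634 0.09      ] [128.48660713  59.40480233]
tailend [0.58992527 0.0680727  0.058     ] [40.84504514 63.93216561]
bladeend L [0.47908904 0.06586921 0.058     ] [-69.99108265  66.14079476]
bladeend R [ 0.48368495 -0.06391725  0.058     ] [-70.56324481 -63.72575424]
boat [ 0.68709748 -0.05165913  0.02      ] [133.17594891 -59.57149856]
```

```bash
cat > go.py <<'E'
import sys
from h import *
from bench import bot
from scipy.spatial.transform import Rotation as Ro
p=np.load("bp.npy"); s=bot.state()
R=s["ee_rot"]; c,sn=np.cos(p[2]),np.sin(p[2])
Rt=np.c_[[0,0,-1],[c,sn,0],[sn,-c,0]]
w=board(p,[0,0,0])[0]
d=s["eef_pos"][:2]-p[:2]
print("t",s["t"],"tip board mm",np.round([1e3*(c*d[0]+sn*d[1]),1e3*(-sn*d[0]+c*d[1]),1e3*s["eef_pos"][2]-17],1),"F",s["ft_force"].round(2),"w",s["gripper_width"])
print("turn",Ro.from_matrix(R.T@Rt).as_rotvec().round(4))
for a in sys.argv[1:]:
    b=np.array(eval(a),float)/1e3; b[2]+=.017
    print(a,"shift",(1e3*R.T@(board(p,b)[0]-s["eef_pos"])).round(1))
E
python3 go.py 30,65,135
```

```text
t 0.1 tip board mm [-316.2 -559.3  191.1] F [-1.25  0.02  1.13] w 0.08710462239401955
turn [ 3.86e-01 -1.20e-03  3.00e-04]
30,65,135 shift [  56.6  555.7 -448. ]
```

Emit:
drive_tool(commands=[[0, [0, 32, -26], [0.1, 0, 0]], [0, [0, 64, -51], [0.2, 0, 0]], [0, [0, 95, -77], [0.3, 0, 0]], [0, [0, 127, -102], [0.386, -0.001, 0]], [0, [0, 159, -128], [0.386, -0.001, 0]], [0, [0, 190, -153], [0.386, -0.001, 0]], [0, [0, 222, -179], [0.386, -0.001, 0]], [0, [0, 254, -205], [0.386, -0.001, 0]]])

```text
t: 0.77
eef_pos: [0.4051, -0.2757, 0.2086]
ee_rot: [[0.0, 0.999, 0.04], [-0.001, 0.04, -0.999], [-1.0, -0.0, 0.001]]
ft_force: [0.6, -0.8, -0.3]
gripper_width: 0.0416
```

```bash
python3 go.py 30,65,135
```

```text
t 0.7667 tip board mm [-157.5 -272.2  191.6] F [ 0.64 -0.78 -0.28] w 0.04161961224059948
turn [-0.0002  0.0012  0.    ]
30,65,135 shift [  56.2  187.5 -337.3]
```

Emit:
drive_tool(commands=[[0, [0, 18, -33], [0, 0, 0]], [0, [0, 36, -66], [0, 0, 0]], [0, [0, 54, -99], [0, 0, 0]], [0, [0, 72, -132], [0, 0, 0]], [0, [0, 90, -165], [0, 0, 0]], [0, [0, 108, -198], [0, 0, 0]], [0, [0, 126, -230], [0, 0, 0]], [0, [0, 140, -255], [0, 0, 0]]])

```text
t: 1.43
eef_pos: [0.5351, -0.014, 0.2084]
ee_rot: [[0.0, 0.999, 0.042], [-0.0, 0.042, -0.999], [-1.0, 0.0, 0.0]]
ft_force: [0.8, 0.6, 0.0]
gripper_width: 0.0006
```

Emit:
drive_tool(commands=[[0, [10, 12, -20], [0, 0, 0]], [0, [20, 24, -40], [0, 0, 0]], [0, [30, 36, -60], [0, 0, 0]], [0, [40, 47, -75], [0, 0, 0]], [0, [50, 47, -82], [0, 0, 0]], [0, [50, 47, -82], [0, 0, 0]], [0, [50, 47, -82], [0, 0, 0]]])

```text
t: 2.02
eef_pos: [0.5774, 0.066, 0.1578]
ee_rot: [[-0.002, 0.999, 0.04], [-0.001, 0.04, -0.999], [-1.0, -0.002, 0.001]]
ft_force: [0.1, -0.3, -0.1]
gripper_width: 0.0007
```

```bash
cat > look.py <<'E'
import sys,cv2,numpy as np
from bench import imaging
k=sys.argv[1]
a=imaging.grab_frame("top")["image"][:,:,::-1][110:290,200:380]; b=imaging.grab_frame("scene")["image"][:,:,::-1][140:320,170:400]
im=np.hstack([cv2.resize(x,None,fx=1.9,fy=1.9,interpolation=cv2.INTER_CUBIC) for x in (a,b)])
cv2.imwrite(f"pics/l{k}.png",im)
E
python3 look.py 1; python3 go.py 30,65,70
```

```text
t 2.1167 tip board mm [ 29.1  61.3 142. ] F [-0.29 -0.14 -0.92] w 0.0004454392686660963
turn [-0.0016  0.0019 -0.0007]
30,65,70 shift [72.   0.9 -3.8]
```

View pics/l1.png

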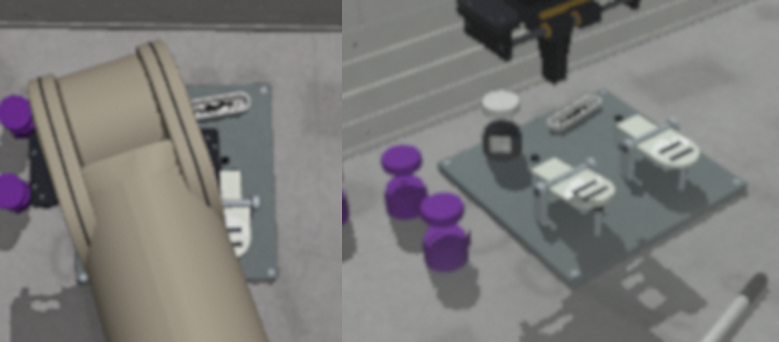

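Emit:
drive_tool(commands=[[0, [20, 1, -4], [0, 0, 0]], [0, [45, 1, -4], [0, 0, 0]], [0, [70, 1, -4], [0, 0, 0]], [0, [76, 1, -4], [0, 0, 0]], [0, [80, 1, -4], [0, 0, 0]], [0, [84, 1, -4], [0, 0, 0]], [0, [84, 1, -4], [0, 0, 0]]])

```text
t: 2.7
eef_pos: [0.5797, 0.0702, 0.0753]
ee_rot: [[0.002, 0.999, 0.039], [-0.001, 0.039, -0.999], [-1.0, 0.001, 0.001]]
ft_force: [-0.5, 1.0, -0.4]
gripper_width: -0.0
```

```bash
python3 look.py 2; python3 go.py 30,65,40
```

```text
t 2.8 tip board mm [30.9 66.7 58.8] F [ 1.14 -0.19  0.09] w 0.00015546597234774055
turn [-0.0003  0.0011 -0.0021]
30,65,40 shift [18.8 -1.   1.6]
```

View pics/l2.png

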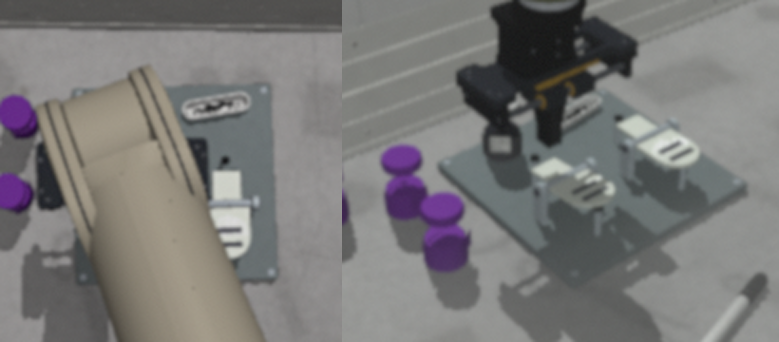

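Run:
```python
from h import *
import cv2
from bench import imaging
p=np.load("bp.npy");f=imaging.grab_frame("scene");im=f["image"][:,:,::-1].copy()
k=5;x0,y0=240,180
c=cv2.resize(im[y0:y0+100,x0:x0+130],None,fx=k,fy=k,interpolation=cv2.INTER_CUBIC)
for b,col in (([31,66.7,59],(0,0,255)),([42,65,57],(0,255,0)),([42,47,57],(0,255,0)),([42,83,57],(0,255,0)),([0,65,61],(255,0,0)),([-70,65,55],(255,0,255)),([0,101,64],(255,255,0)),([0,29,64],(255,255,0))):
    q=(proj(f,board(p,np.array(b)/1e3))[0]-[x0,y0]+.5)*k
    cv2.circle(c,tuple(int(v) for v in q),4,col,-1)
cv2.imwrite("pics/z1.png",c)
```

```text
(no output)
```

View pics/z1.png

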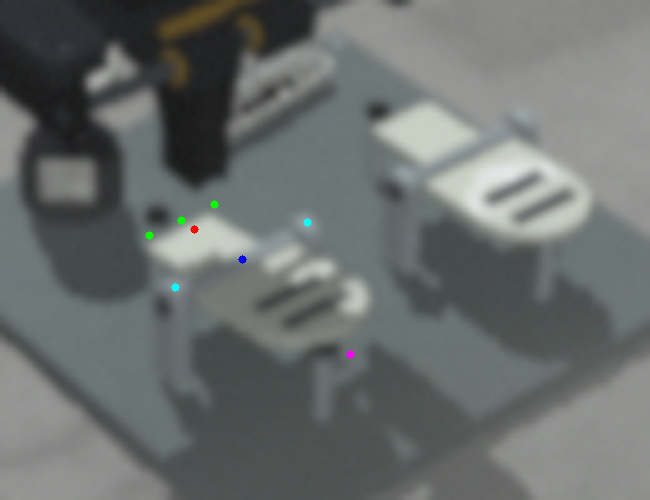

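Run:
```python
from h import *
p=np.load("bp.npy");f=load("scene0")
for b in ([29.1,61.3,142],[29.1,61.3,159],[50,61,142],[29,61,160]):
    q=proj(f,board(p,np.array(b)/1e3))[0]; print(b,q,(q-[170,140])*1.9+[342,0])
```

```text
[29.1, 61.3, 142] [280.96734015 193.18190976] [552.83794629 101.04562855]
[29.1, 61.3, 159] [280.98439535 186.29526104] [552.87035117  87.96099598]
[50, 61, 142] [274.88572895 188.75318584] [541.282885   92.6310531]
[29, 61, 160] [281.13052451 185.8573727 ] [553.14799657  87.12900814]
```

Emit:
drive_tool(commands=[[0, [3, -1, 1.6], [0, 0, 0]], [0, [6, -1, 1.6], [0, 0, 0]], [0, [8, -1, 1.6], [0, 0, 0]], [0, [8, -1, 1.6], [0, 0, 0]]])

```text
t: 3.18
eef_pos: [0.5779, 0.0687, 0.0659]
ee_rot: [[-0.001, 0.999, 0.04], [-0.001, 0.04, -0.999], [-1.0, -0.001, 0.001]]
ft_force: [-0.5, -0.2, 0.4]
gripper_width: 0.001
```

Emit:
drive_tool(commands=[[0, [3, 0, 0], [0, 0, 0]], [0, [6, 0, 0], [0, 0, 0]], [0, [6, 0, 0], [0, 0, 0]]])

```text
t: 3.43
eef_pos: [0.5778, 0.0688, 0.0597]
ee_rot: [[-0.001, 0.999, 0.04], [-0.001, 0.04, -0.999], [-1.0, -0.001, 0.001]]
ft_force: [0.2, 0.2, -0.2]
gripper_width: 0.0008
```

```bash
cat > zoom.py <<'E'
import sys,cv2
from bench import imaging
f=imaging.grab_frame("scene");im=f["image"][:,:,::-1]
x0,y0=235,160
cv2.imwrite(f"pics/z{sys.argv[1]}.png",cv2.resize(im[y0:y0+110,x0:x0+140],None,fx=5,fy=5,interpolation=cv2.INTER_CUBIC))
E
python3 zoom.py 2; python3 go.py 30,65,40
```

```text
t 3.4833 tip board mm [28.9 65.1 43. ] F [-0.2  -0.44  0.3 ] w 0.00039300860908186245
turn [0.0001 0.001  0.0005]
30,65,40 shift [3.  1.1 0.1]
```

View pics/z2.png

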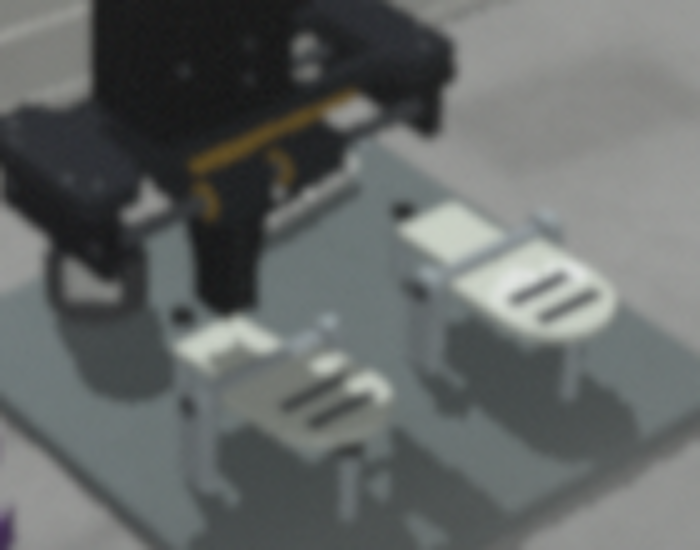

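Run:
```python
from h import *
import cv2
from bench import imaging
p=np.load("bp.npy");f=imaging.grab_frame("scene");t=imaging.grab_frame("top")
for n,f,x0,y0,w,h in (("s",f,200,120,180,130),("t",t,200,130,150,110)):
    k=4;im=f["image"][:,:,::-1]
    c=cv2.resize(im[y0:y0+h,x0:x0+w],None,fx=k,fy=k,interpolation=cv2.INTER_CUBIC)
    c=cv2.convertScaleAbs(c,alpha=1.7,beta=25)
    for b,col in (([29,65,43],(0,0,255)),([29,65,60],(0,255,0)),([29,65,113],(255,0,0)),([-8,160,113],(255,0,255)),([66,160,113],(255,0,255)),([66,-30,113],(255,0,255)),([-8,-30,113],(255,0,255))):
        q=(proj(f,board(p,np.array(b)/1e3))[0]-[x0,y0]+.5)*k
        cv2.circle(c,tuple(int(v) for v in q),3,col,-1)
    cv2.imwrite(f"pics/b{n}.png",c)
```

```text
(no output)
```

View pics/bs.png

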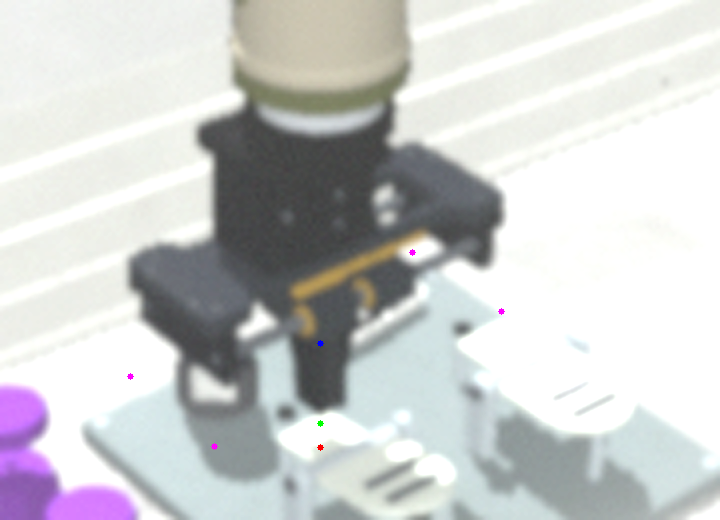

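View pics/bt.png

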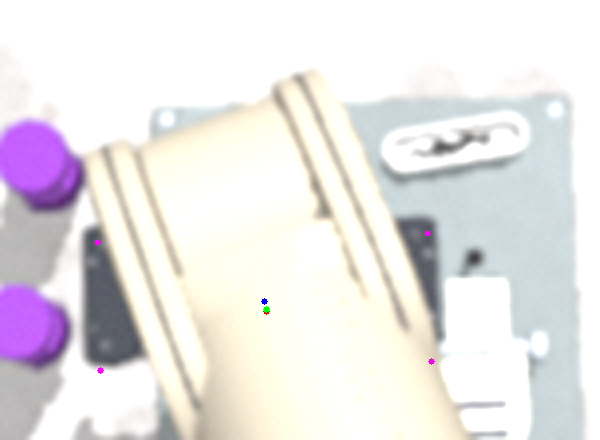

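Emit:
drive_tool(commands=[[0, [3, 1, 0], [0, 0, 0]], [0, [6, 1, 0], [0, 0, 0]], [0, [6, 1, 0], [0, 0, 0]]])

```text
t: 3.83
eef_pos: [0.5789, 0.0688, 0.0537]
ee_rot: [[-0.001, 0.999, 0.04], [-0.001, 0.04, -0.999], [-1.0, -0.001, 0.001]]
ft_force: [-0.6, 0.2, -0.8]
gripper_width: 0.0008
```

Emit:
drive_tool(commands=[[0, [3, 0, 0], [0, 0, 0]], [0, [6, 0, 0], [0, 0, 0]], [0, [6, 0, 0], [0, 0, 0]]])

```text
t: 4.08
eef_pos: [0.5788, 0.0688, 0.0477]
ee_rot: [[-0.001, 0.999, 0.04], [-0.001, 0.04, -0.999], [-1.0, -0.001, 0.001]]
ft_force: [-0.7, -0.2, -0.1]
gripper_width: 0.0005
```

```bash
python3 zoom.py 3; python3 go.py 30,65,30
```

```text
t 4.1333 tip board mm [29.9 65.1 31. ] F [ 0.16 -0.62 -0.43] w 0.00012130545755130733
turn [0.0001 0.0011 0.0005]
30,65,30 shift [1.  0.1 0.1]
```

View pics/z3.png

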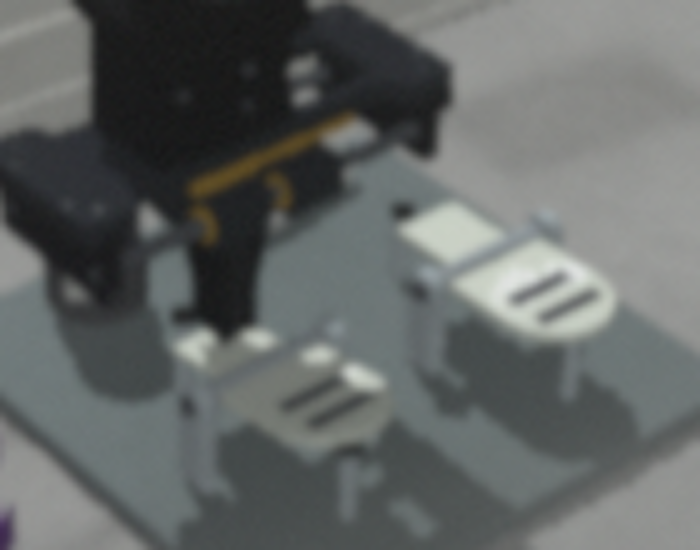

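Emit:
drive_tool(commands=[[0, [2, 0, 0], [0, 0, 0]], [0, [4, 0, 0], [0, 0, 0]], [0, [6, 0, 0], [0, 0, 0]], [0, [6, 0, 0], [0, 0, 0]]])

```text
t: 4.47
eef_pos: [0.5789, 0.0688, 0.042]
ee_rot: [[-0.0, 0.999, 0.04], [-0.001, 0.04, -0.999], [-1.0, -0.0, 0.001]]
ft_force: [-0.1, -0.5, -0.2]
gripper_width: 0.0005
```

```bash
python3 zoom.py 4; python3 go.py 30,65,25
```

```text
t 4.5167 tip board mm [30.  65.1 25.2] F [ 0.51  0.35 -0.59] w 0.00033365987938426293
turn [-0.      0.0011  0.0002]
30,65,25 shift [ 0.2 -0.   0.1]
```

View pics/z4.png

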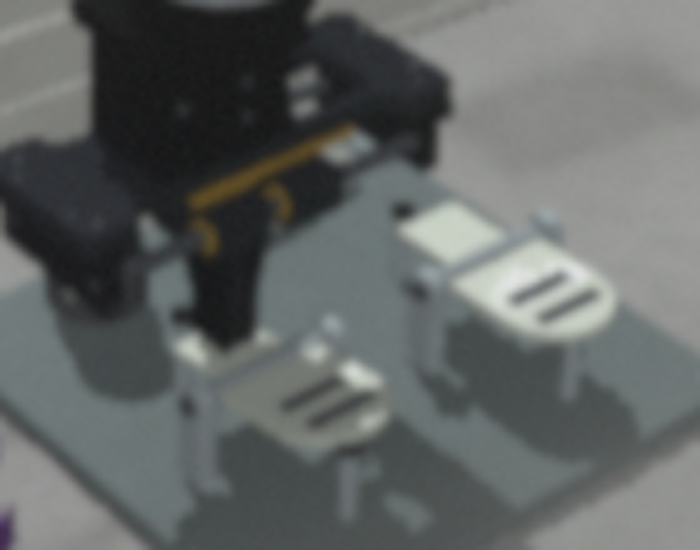

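Emit:
drive_tool(commands=[[0, [2, 0, 0], [0, 0, 0]], [0, [4, 0, 0], [0, 0, 0]], [0, [6, 0, 0], [0, 0, 0]], [0, [6, 0, 0], [0, 0, 0]]])

```text
t: 4.85
eef_pos: [0.5792, 0.0689, 0.0362]
ee_rot: [[0.0, 0.999, 0.04], [-0.001, 0.04, -0.999], [-1.0, 0.0, 0.001]]
ft_force: [0.3, 0.4, 2.1]
gripper_width: 0.0003
```

```bash
python3 zoom.py 5; python3 go.py 30,65,25
```

```text
t 4.9 tip board mm [30.2 65.1 19.3] F [-0.32  0.14  3.07] w 0.0005929394443783334
turn [ 0.      0.001  -0.0003]
30,65,25 shift [-5.7 -0.2  0.1]
```

View pics/z5.png

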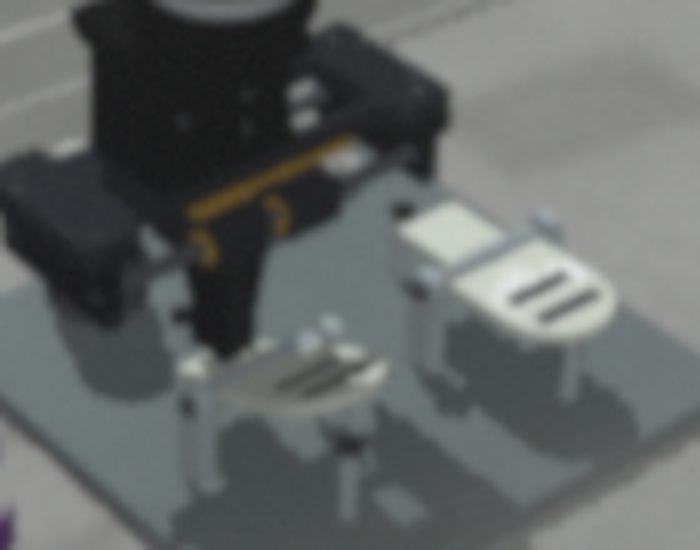

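Emit:
drive_tool(commands=[[0, [2, 0, 0], [0, 0, 0]], [0, [4, 0, 0], [0, 0, 0]], [0, [6, 0, 0], [0, 0, 0]], [0, [8, 0, 0], [0, 0, 0]], [0, [8, 0, 0], [0, 0, 0]]])

```text
t: 5.32
eef_pos: [0.5791, 0.0688, 0.028]
ee_rot: [[-0.0, 0.999, 0.04], [-0.001, 0.04, -0.999], [-1.0, -0.0, 0.001]]
ft_force: [0.4, 0.4, 1.2]
gripper_width: 0.0005
```

```bash
python3 zoom.py 6; python3 go.py 30,65,25
```

```text
t 5.3667 tip board mm [30.1 65.  11.1] F [0.67 0.19 1.09] w 0.0003010258131887038
turn [-0.0001  0.001   0.    ]
30,65,25 shift [-13.9  -0.1   0.1]
```

View pics/z6.png

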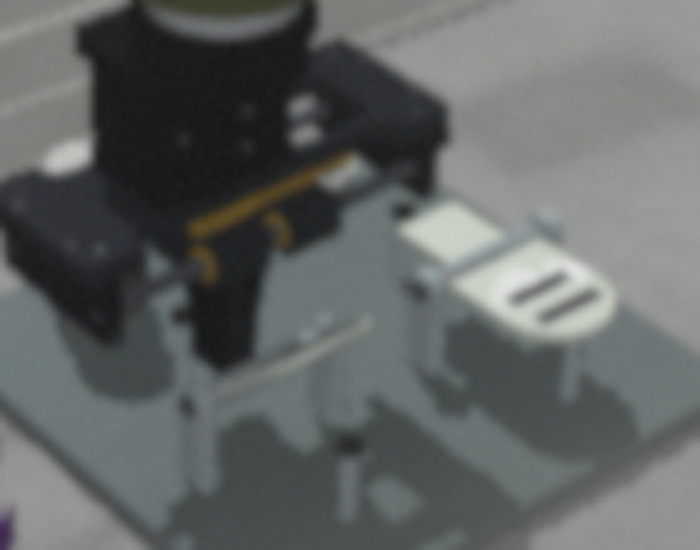

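```bash
sed -i 's/\*s\["eef_pos"\]\[2\]-17/*s["eef_pos"][2]+10/; s/b\[2\]+=.017/b[2]-=.010/' go.py; python3 go.py 30,65,140 -85,65,140 -85,65,85
```

```text
t 5.3667 tip board mm [30.1 65.  38.1] F [0.67 0.19 1.09] w 0.0003010258131887038
turn [-0.0001  0.001   0.    ]
30,65,140 shift [-1.019e+02 -1.000e-01  1.000e-01]
-85,65,140 shift [-1.019e+02 -1.151e+02  1.000e-01]
-85,65,85 shift [-4.690e+01 -1.151e+02  1.000e-01]
```

Emit:
drive_tool(commands=[[0, [-20, 0, 0], [0, 0, 0]], [0, [-50, 0, 0], [0, 0, 0]], [0, [-80, 0, 0], [0, 0, 0]], [0, [-105, 0, 0], [0, 0, 0]], [0, [-105, 0, 0], [0, 0, 0]], [0, [-105, -35, 0], [0, 0, 0]], [0, [-105, -70, 0], [0, 0, 0]], [0, [-105, -105, 0], [0, 0, 0]]])

```text
t: 6.03
eef_pos: [0.4725, 0.0647, 0.1322]
ee_rot: [[-0.001, 0.999, 0.04], [-0.001, 0.04, -0.999], [-1.0, -0.001, 0.001]]
ft_force: [-0.6, 0.7, 0.7]
gripper_width: 0.0002
```

Emit:
drive_tool(commands=[[0, [0, -10, 0], [0, 0, 0]], [0, [0, -10, 0], [0, 0, 0]]])

```text
t: 6.2
eef_pos: [0.4621, 0.0638, 0.1331]
ee_rot: [[-0.0, 0.999, 0.04], [-0.003, 0.04, -0.999], [-1.0, -0.001, 0.003]]
ft_force: [-0.4, -0.2, -0.7]
gripper_width: 0.0002
```

```bash
python3 look.py 7; python3 go.py -85,65,140 -85,65,85
```

```text
t 6.3 tip board mm [-84.2  64.9 143.6] F [ 0.71 -0.24  0.52] w 0.00040680895303420866
turn [-0.0004  0.0015 -0.0013]
-85,65,140 shift [ 3.6 -0.8 -0.1]
-85,65,85 shift [58.6 -0.9 -0.2]
```

View pics/l7.png

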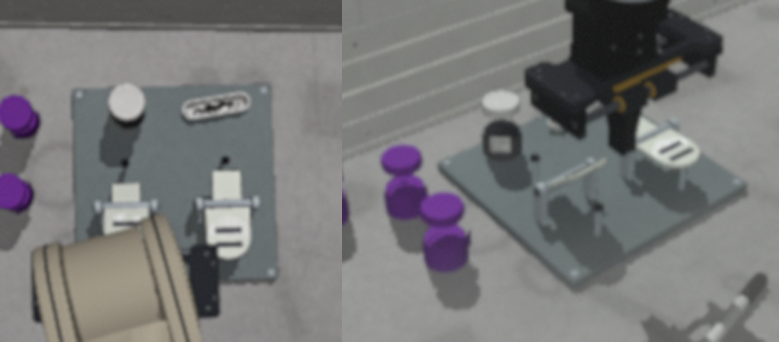

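Run:
```python
from h import *
p=np.load("bp.npy");f=load("scene0")
for b in ([-84,65,143.6],[-84,65,117],[-84,65,130]):
    q=proj(f,board(p,np.array(b)/1e3))[0]; print(b,q,(q-[170,140])*1.9+[342,0])
```

```text
[-84, 65, 143.6] [316.02766809 219.01148694] [619.45256937 150.12182519]
[-84, 65, 117] [315.4359149 229.9055991] [618.32823832 170.82063829]
[-84, 65, 130] [315.72272123 224.62552571] [618.87317033 160.78849884]
```

Emit:
drive_tool(commands=[[0, [20, 0, 0], [0, 0, 0]], [0, [40, 0, 0], [0, 0, 0]], [0, [58, 0, 0], [0, 0, 0]], [0, [58, 0, 0], [0, 0, 0]], [0, [58, 8, 0], [0, 0, 0]], [0, [58, 16, 0], [0, 0, 0]], [0, [58, 24, 0], [0, 0, 0]], [0, [58, 32, 0], [0, 0, 0]]])

```text
t: 6.97
eef_pos: [0.4977, 0.0657, 0.0763]
ee_rot: [[0.001, 0.999, 0.039], [-0.001, 0.039, -0.999], [-1.0, 0.001, 0.001]]
ft_force: [-1.3, -0.4, 1.9]
gripper_width: 0.0005
```

```bash
python3 zoom.py 8; python3 go.py -15,65,85
```

```text
t 7.0167 tip board mm [-50.1  65.2  86.3] F [-0.89 -1.29  0.51] w 0.0008570558318708721
turn [-0.0006  0.0006 -0.002 ]
-15,65,85 shift [ 1.4 35.1  0.1]
```

View pics/z8.png

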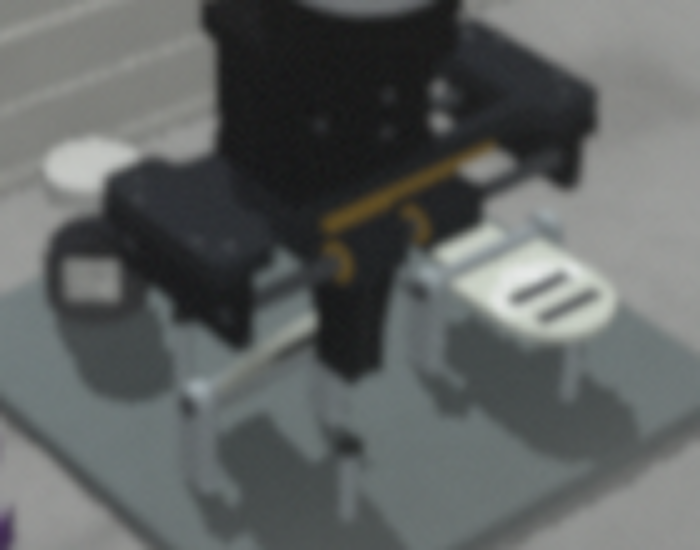

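Emit:
drive_tool(commands=[[0, [-4, 4, 0], [0, 0, 0]], [0, [-8, 9, 0], [0, 0, 0]], [0, [-10, 15, 0], [0, 0, 0]], [0, [-10, 21, 0], [0, 0, 0]], [0, [-10, 28, 0], [0, 0, 0]], [0, [-10, 35, 0], [0, 0, 0]], [0, [-10, 35, 0], [0, 0, 0]]])

```text
t: 7.6
eef_pos: [0.5326, 0.067, 0.0854]
ee_rot: [[0.001, 0.999, 0.039], [-0.001, 0.039, -0.999], [-1.0, 0.001, 0.001]]
ft_force: [-0.7, 0.6, -0.1]
gripper_width: 0.0007
```

```bash
python3 zoom.py 9; python3 go.py 5,65,92 20,65,85
```

```text
t 7.65 tip board mm [-17.2  65.2  95.2] F [ 0.03  0.28 -0.96] w 5.954496741498793e-05
turn [-0.0001  0.0006 -0.0003]
5,65,92 shift [ 3.2 22.2  0.2]
20,65,85 shift [10.2 37.2  0.2]
```

View pics/z9.png

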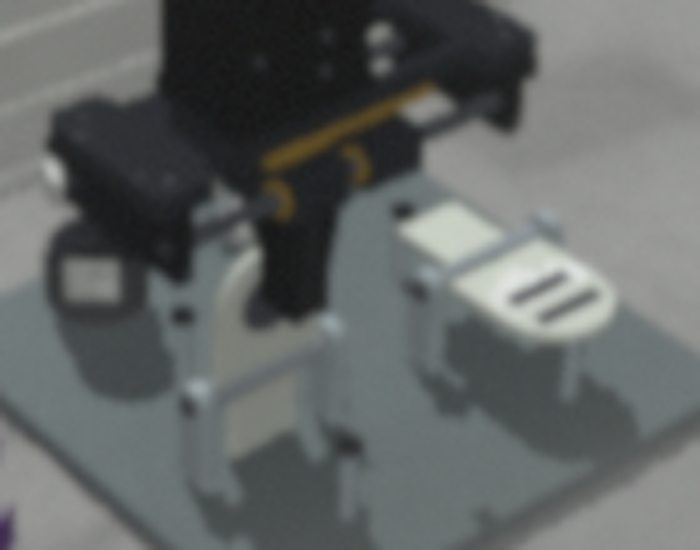

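Emit:
drive_tool(commands=[[0, [1, 7, 0], [0, 0, 0]], [0, [2, 14, 0], [0, 0, 0]], [0, [3, 22, 0], [0, 0, 0]], [0, [5, 29, 0], [0, 0, 0]], [0, [7, 36, 0], [0, 0, 0]], [0, [10, 42, 0], [0, 0, 0]], [0, [10, 42, 0], [0, 0, 0]]])

```text
t: 8.23
eef_pos: [0.5742, 0.0686, 0.0747]
ee_rot: [[0.0, 0.999, 0.04], [-0.001, 0.04, -0.999], [-1.0, 0.0, 0.001]]
ft_force: [-1.2, -0.0, -0.4]
gripper_width: 0.0001
```

```bash
python3 zoom.py 10; python3 go.py 38,65,75 45,65,65
```

```text
t 8.2833 tip board mm [24.6 65.3 85. ] F [ 0.04 -0.45  0.33] w 0.0002609613339377596
turn [ 0.      0.0006 -0.    ]
38,65,75 shift [10.  13.4  0.3]
45,65,65 shift [20.  20.4  0.3]
```

View pics/z10.png

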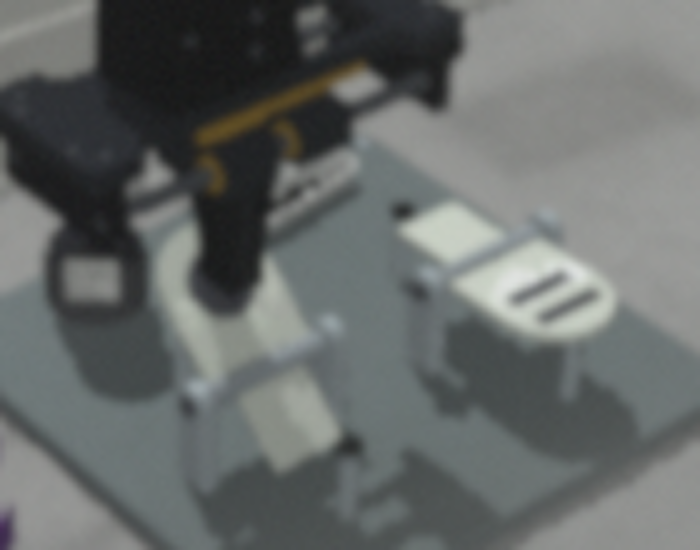

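The blade is past upright, leaning about 45–50° to the rear. I'll follow the arc and press it down.

Emit:
drive_tool(commands=[[0, [3, 5, 0], [0, 0, 0]], [0, [6, 9, 0], [0, 0, 0]], [0, [10, 13, 0], [0, 0, 0]], [0, [14, 17, 0], [0, 0, 0]], [0, [18, 20, 0], [0, 0, 0]], [0, [22, 20, 0], [0, 0, 0]], [0, [22, 20, 0], [0, 0, 0]]])

```text
t: 8.87
eef_pos: [0.5929, 0.0694, 0.0524]
ee_rot: [[-0.001, 0.999, 0.04], [-0.001, 0.04, -0.999], [-1.0, -0.001, 0.001]]
ft_force: [0.8, 0.2, -0.8]
gripper_width: 0.0001
```

```bash
python3 zoom.py 11; python3 go.py 45,65,57.5
```

```text
t 8.9167 tip board mm [43.9 65.1 62.9] F [ 0.45 -0.12 -0.25] w 0.0007114555081465051
turn [0.     0.001  0.0006]
45,65,57.5 shift [5.4 1.1 0.1]
```

View pics/z11.png

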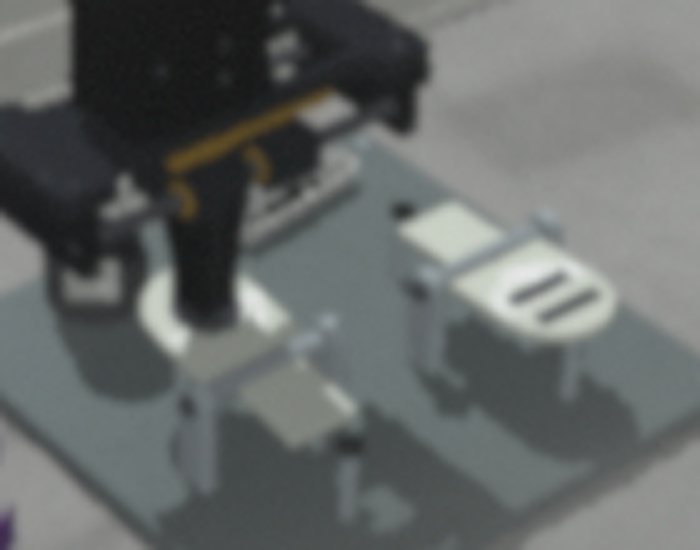

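Now down in 2 mm steps until I feel the stop.

Emit:
drive_tool(commands=[[0, [2, 1, 0], [0, 0, 0]], [0, [4, 1, 0], [0, 0, 0]], [0, [4, 1, 0], [0, 0, 0]]])

```text
t: 9.17
eef_pos: [0.5942, 0.0694, 0.0493]
ee_rot: [[0.0, 0.999, 0.04], [-0.001, 0.04, -0.999], [-1.0, 0.0, 0.001]]
ft_force: [0.4, 0.2, -1.5]
gripper_width: 0.0001
```

Emit:
drive_tool(commands=[[0, [1, 0, 0], [0, 0, 0]], [0, [2, 0, 0], [0, 0, 0]], [0, [2, 0, 0], [0, 0, 0]]])

```text
t: 9.42
eef_pos: [0.5942, 0.0694, 0.0474]
ee_rot: [[0.0, 0.999, 0.04], [-0.001, 0.04, -0.999], [-1.0, 0.0, 0.001]]
ft_force: [-0.7, -0.3, 0.7]
gripper_width: 0.0008
```

Emit:
drive_tool(commands=[[0, [1, 0, 0], [0, 0, 0]], [0, [1, 0, 0], [0, 0, 0]], [0, [1, 0, 0], [0, 0, 0]]])

```text
t: 9.67
eef_pos: [0.5942, 0.0694, 0.0464]
ee_rot: [[0.0, 0.999, 0.04], [-0.001, 0.04, -0.999], [-1.0, 0.0, 0.001]]
ft_force: [0.5, 1.3, 0.0]
gripper_width: 0.0007
```

Emit:
drive_tool(commands=[[0, [1, 0, 0], [0, 0, 0]], [0, [1, 0, 0], [0, 0, 0]], [0, [1, 0, 0], [0, 0, 0]]])

```text
t: 9.92
eef_pos: [0.5941, 0.0695, 0.0453]
ee_rot: [[0.0, 0.999, 0.04], [-0.001, 0.04, -0.999], [-1.0, 0.0, 0.001]]
ft_force: [0.1, 0.0, -0.3]
gripper_width: 0.0005
```

```bash
python3 zoom.py 12; python3 go.py 45,65,57.5
```

```text
t 9.9667 tip board mm [45.1 65.2 55.4] F [ 0.76 -0.33 -0.43] w 0.0005831385508567091
turn [ 0.0001  0.001  -0.0001]
45,65,57.5 shift [-2.1 -0.1  0.2]
```

View pics/z12.png

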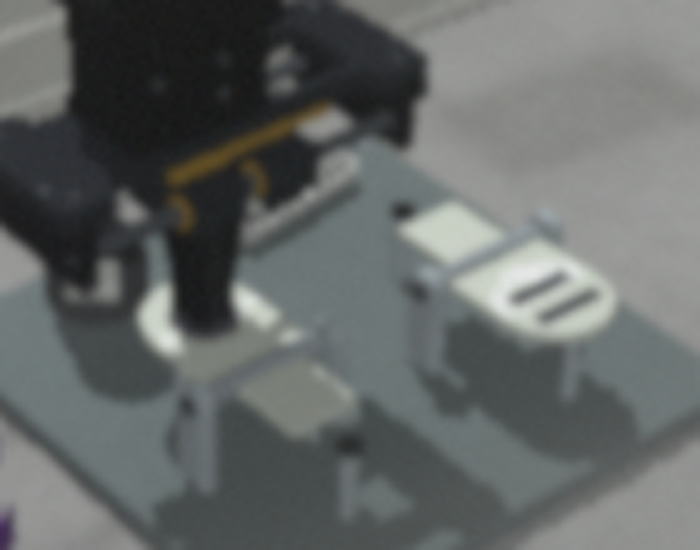

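Emit:
drive_tool(commands=[[0, [1, 0, 0], [0, 0, 0]], [0, [2, 0, 0], [0, 0, 0]], [0, [2, 0, 0], [0, 0, 0]]])

```text
t: 10.22
eef_pos: [0.5943, 0.0695, 0.044]
ee_rot: [[0.0, 0.999, 0.04], [-0.001, 0.04, -0.999], [-1.0, 0.0, 0.001]]
ft_force: [-3.2, -0.1, 6.1]
gripper_width: 0.0003
```

Emit:
drive_tool(commands=[[0, [1, 0, 0], [0, 0, 0]], [0, [1, 0, 0], [0, 0, 0]]])

```text
t: 10.38
eef_pos: [0.5943, 0.0695, 0.0438]
ee_rot: [[0.001, 0.999, 0.04], [-0.002, 0.04, -0.999], [-1.0, 0.001, 0.002]]
ft_force: [-6.4, -2.0, 14.1]
gripper_width: 0.0005
```

Emit:
drive_tool(commands=[[0, [1, 0, 0], [0, 0, 0]], [0, [1, 0, 0], [0, 0, 0]]])

```text
t: 10.55
eef_pos: [0.5944, 0.0695, 0.0436]
ee_rot: [[0.001, 0.999, 0.04], [-0.002, 0.04, -0.999], [-1.0, 0.001, 0.002]]
ft_force: [-9.5, -2.0, 21.4]
gripper_width: 0.0004
```

```bash
python3 zoom.py 13; python3 go.py 45,65,57.5
```

```text
t 10.6 tip board mm [45.4 65.2 53.6] F [-9.9  -1.24 21.27] w 0.0003866962213750918
turn [-0.0001  0.0018 -0.0009]
45,65,57.5 shift [-3.9 -0.4  0.2]
```

View pics/z13.png

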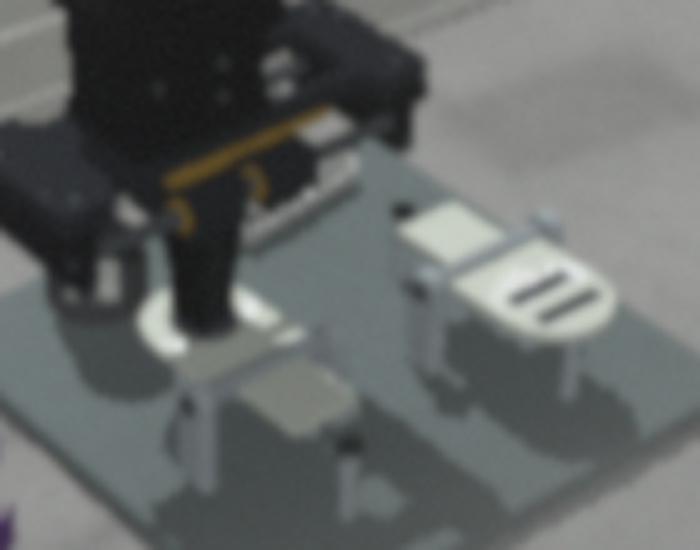

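Firm stop at 21 N. I'll lift off, back away and look.

Emit:
drive_tool(commands=[[0, [-5, 0, 0], [0, 0, 0]], [0, [-20, 0, 0], [0, 0, 0]], [0, [-50, 0, 0], [0, 0, 0]], [0, [-85, 0, 0], [0, 0, 0]], [0, [-110, 0, 0], [0, 0, 0]], [0, [-110, -40, 0], [0, 0, 0]], [0, [-110, -80, 0], [0, 0, 0]], [0, [-110, -120, 0], [0, 0, 0]]])

```text
t: 11.27
eef_pos: [0.473, 0.065, 0.1512]
ee_rot: [[0.0, 0.999, 0.04], [-0.001, 0.04, -0.999], [-1.0, 0.0, 0.001]]
ft_force: [-0.3, -0.5, 1.4]
gripper_width: 0.0007
```

Emit:
drive_tool(commands=[[0, [0, -15, 25], [0, 0, 0]], [0, [0, -30, 60], [0, 0, 0]], [0, [0, -30, 95], [0, 0, 0]], [0, [0, -30, 130], [0, 0, 0]], [0, [0, -30, 165], [0, 0, 0]], [0, [0, -30, 200], [0, 0, 0]], [0, [0, -30, 200], [0, 0, 0]]])

```text
t: 11.85
eef_pos: [0.4513, -0.1433, 0.1515]
ee_rot: [[0.0, 1.0, 0.032], [-0.003, 0.032, -0.999], [-1.0, -0.0, 0.003]]
ft_force: [-0.8, -0.5, 0.1]
gripper_width: 0.0006
```

```bash
python3 zoom.py 14; python3 look.py 14; python3 go.py
```

```text
t 12.0 tip board mm [-104.9 -134.4  161.5] F [0.28 0.04 0.16] w 0.0004344803604248668
turn [-0.0004  0.0005 -0.    ]
```

View pics/z14.png

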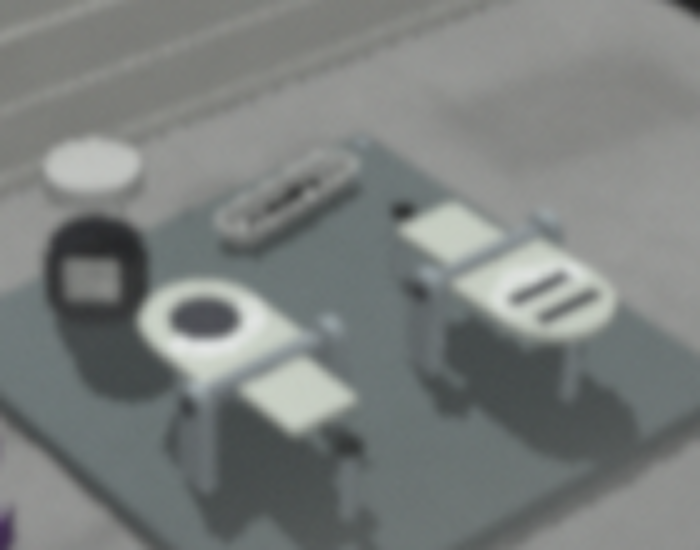

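View pics/l14.png

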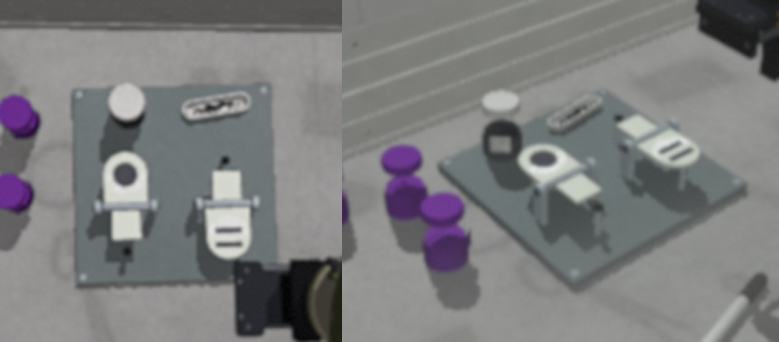

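Run:
```python
from h import *
import cv2
p=np.load("bp.npy")
from bench import imaging,bot
f=imaging.grab_frame("scene");im=f["image"]
k=5;x0,y0=235,160
c=cv2.resize(im[y0:y0+110,x0:x0+140][:,:,::-1],None,fx=k,fy=k,interpolation=cv2.INTER_CUBIC)
for a,col in ((3.14,(0,255,0)),(2.95,(0,0,255))):
    u=np.array([-np.cos(a),0,np.sin(a)]);n=np.array([np.sin(a),0,np.cos(a)])*2.5; n=np.array([-np.sin(a)*-1,0,-np.cos(a)])*2.5
    th=np.linspace(-np.pi/2,np.pi/2,20)
    out=[(42+28*np.cos(t),28*np.sin(t)) for t in th]+[(-42,18),(-42,-18)]
    P=np.array([np.array([0,65,55])+r*u+np.array([0,y,0])+n for r,y in out])/1e3
    q=((proj(f,board(p,P))-[x0,y0]+.5)*k).astype(int); cv2.polylines(c,[q],True,col,1)
cv2.imwrite("pics/chk.png",c)
i0=load("scene0")["image"]
d=cv2.absdiff(i0,im).max(2)
for n,(xa,ya,xb,yb) in dict(jar=(240,185,268,225),boat=(277,188,309,212),right=(313,198,361,245)).items(): print(n,d[ya:yb,xa:xb].mean(),[np.round(cv2.phaseCorrelate(*[np.float32(cv2.cvtColor(i[ya:yb,xa:xb],7)) for i in (i0,im)]),2) if 0 else cv2.phaseCorrelate(*[np.float32(cv2.cvtColor(i[ya:yb,xa:xb],7)) for i in (i0,im)])])
```

```text
jar 12.163392857142858 [((-0.09457249041518878, 0.17623690199890518), 1.016419898668925)]
boat 9.373697916666666 [((-0.0968256087755286, -0.02379948532927223), 0.9968156379957994)]
right 10.058067375886525 [((-0.11512310882793386, -0.02760519302614739), 0.9835319134096304)]
```

View pics/chk.png

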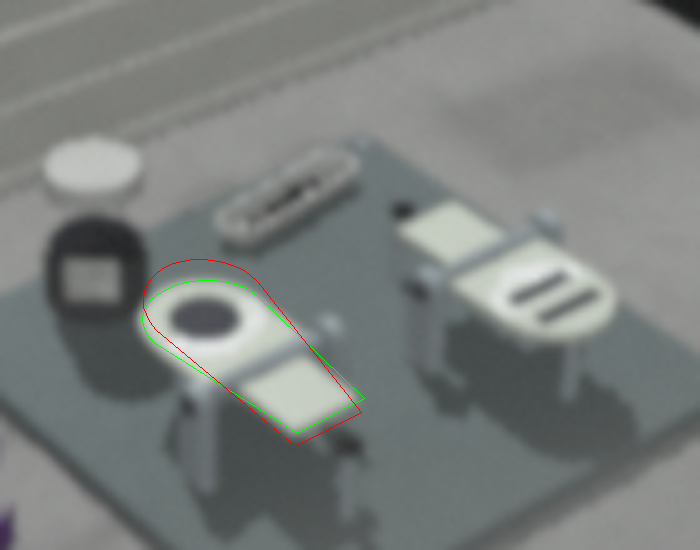

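The outline drawn for 3.14 rad (green) fits the paddle. The jar, boat and right paddle have not moved, so I'm handing in.

```bash
python3 -c "
from bench import finish_job; print(finish_job())"
```

```text
the job is handed in; nothing more can be done
None
```

I flipped the left paddle, the one in front of the jar, right over its hinge. It now lies flat to the rear with the disc face up, and the job was handed in at about 12 s. I pressed its tail down with the closed fingertips until the blade stood at about 45°. Then I pushed the blade over from the front and pressed it onto its stop.

**Last checks:**
- **Paddle angle:** in the final scene picture the outline drawn for 3.14 rad fits the paddle, and the one for 2.95 rad clearly does not.
- **Other items:** the jar, boat and right paddle show a shift of less than 0.2 px from the first picture.
- **Robot:** the arm is clear of everything. The highest force reading was about 21 N vertical, 23 N in total, when the paddle met its stop.

**One disagreement:** the closed fingertips sat about 27 mm higher than the stated 17 mm ahead of the TCP. This showed in the pictures and at contact. I corrected the heights for it after the tail press, and before that I went down in small steps, watching the force.

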